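# Park the sampling-line hand reel

### The arm

A 6-joint arm with a two-finger parallel gripper is mounted at the origin on the work surface. World frame = base frame: x ahead of the robot, y to its left, z up, the work surface at z = 0. Lengths are in m, angles in degrees, forces in N, time in s.
With the tool pointing down it reaches from about 0.4 to 0.825 m from the base axis. Payload 7 kg.
Tool frame: the origin (TCP) lies at the very end of the fingers, on their centre line; the grasp point (between the pads) lies 19 mm behind it; z points along the fingers, y is the line along which they close (so a half turn about z gives the same grasp; the last joint's range is limited). The gripper opens to 85 mm and grips with 20 to 120 N. Pads are 22 mm wide; open, the fingers measure 114 mm over their backs; the gripper's body (76 mm by 85 mm) begins 54 mm behind the grasp point. The pads swing forward as they close: fully open they stand 13 mm farther back than shut.
Start: joints at [87.21, 20.546, 0.682, 0, -70.136, -16.507], TCP at [0.223, 0.637, 0.231] pointing down, gripper open.
Joint ranges: [-176.03, 176.03], [-82.01, 121.73], [-58.28, 71.71], [-173.87, 95.51], [-174.79, -0.11], [-173.66, 173.66]. Speed limits (degrees/s): [136.94, 136.94, 172.46, 180, 180, 180].

### API

Orientations are given as [roll, pitch, yaw] about the fixed x, y, z axes, in that order (R = Rz(yaw) Ry(pitch) Rx(roll)).
In Python, from station import readout, viewer, bot gives the robot as it stands.
- The arm moves only by the tool jog_arm, never from a script. Its argument "motion" is a list that holds one entry, the list of rows, each a list of 7 numbers: the turn, a rotation vector about the tool's x, y, z in degrees, then the shift along the tool's x, y, z in mm, then the finger opening in mm, from 0 to 85.4. In form: [[[rx, ry, rz, x, y, z, grip], ...]]. A call has 1 to 5 rows; each row is the pose to reach, as a shift and turn from the pose commanded when the call began, along the tool's axes at that moment; what a row does not reach only later rows make up. A row lasts 1/10 s, in which the tool goes at most 50 mm and 8.59 degrees, less where a joint would pass 70% of its speed; a pose out of reach is approached as far as the arm can. A call with a gripper value outside its range is refused whole. The fingers move at their own pace and stop on an object; "grip_force" is the grip in N (left out, the last holds). Time passes only in rows, so rows that repeat a pose let the fingers close. It gives the time, the measured TCP pose, the force, the opening and the grip force at its end, in the units of the state.
- readout.observe(): the state, without advancing time (a new reading comes with each control period).
- viewer.grab_frame(name): name is "scene" or "top" or "wrist"; returns a dict with "frame" (400x640x3 uint8, blue, green, red), "range_z" (400x640 float32, m along the optical axis (not along the pixel's ray), 0 where there is no reading), "K" (3x3 intrinsics, pixels), "distortion" ([k1, k2, p1, p2, k3] as OpenCV has them; the pictures are not rectified), "pose" (4x4, takes a point from camera to world coordinates). Camera axes: x right, y down, z forward; pixel columns grow to the right and rows downward; lengths in m; the calibration is good to about 2 mm. A picture is of the moment at which its call begins.
- bot.finish_job(): hands the job in; it is judged then, once.
The state is a dict: "time_s": time; "joint_pos": joint angles; "qvel": joint speeds; "tau": joint torques, N m; "eef_pos": TCP position; "tcp_rot": TCP orientation; "contact_force": force on the tool from outside, world axes, zero at the start; "moment": the same for the moment, N m; "width": opening from 0.0 (shut) to 1.0 (fully open); "finger_force": force on a finger pad.
Only numpy, scipy, OpenCV 4.12 (cv2) and the standard library are available. Lean on these libraries where they do the work, as an engineer would, in place of code of your own. Each camera call takes 0.05 s, during which the arm holds its last target. There are 200 camera calls.

### The job

Park the empty hand reel for the water-sampling line: swing its pawl out clear of the teeth, turn the reel backward (clockwise seen from above) by its knob until its lug comes up against the stop post, and hold it there with a firm push of 10 to 14 N at the knob for a second. Then swing the pawl back in until its nose is fully home in the square slot, and let go. Never force the reel against the engaged pawl, never ram the stop, and leave the other things where they stand.

Things in the scene. Friction and masses are not known exactly. Their poses are not given: they have to be found in the camera images.
- stand: Grey base board, 340 x 330 x 18 mm, fixed; origin under its centre, below the reel's axle; z up; its turn on the table varies. On it a flat reel with an upright axle: steel ratchet plate of radius 75 mm, 90 mm over its five 12 mm thick teeth, top 70 mm above the table, crank arm (top 75 mm) with a knob on it. A loose vial, a beaker and a spanner lie near its +x edge.
- axle (a point): Point on the reel's upright axle, 70 mm above the table, level with the ratchet plate's top face.
- reel (a joint): Turn of the reel's crank, rad; grows forward (counter-clockwise from above). Starts at 1.29 to 1.39, where the engaged pawl blocks backward turning. The crank is clamped to the wheel at a slightly different angle each time, so the parked reading lies anywhere from -0.15 to 0.15: feel for the stop. Drag 0.15 N m (2.4 N at the knob); it stays where it is left.
- knob (a point): Middle of the black upright knob on the crank, a freely spinning cylinder 22 mm in diameter, from 75 to 119 mm above the table (this point 96 mm), 62 mm from the axle. In the stand's frame it lies in the direction 95 degrees (counter-clockwise from x) plus reel.
- stop: Fixed steel stop post, 14 mm in diameter, top 54 mm above the table, 100 mm from the axle, at 45 degrees in the stand's frame (the given origin is on the axle, 18 mm up). A lug on the reel's lower flange meets it. Contact is hard: the push at the knob leaps from the drag to over 10 N within about 3 mm; 10 to 14 N there gives 5 to 7 N at the post.
- pawl (a joint): Swing of the pawl, rad: 0 = fully in (nose tip on the root of the teeth or floor of the slot), grows as it swings out (clockwise from above) to 0.9; clear of the teeth from 0.3, safely at 0.5. Its stiff pivot (0.15 N m, 2.5 N at the pin) holds it where it is put. Nose 9 mm wide, square slot 14 mm: it enters only with the reel parked, else it stays out at 0.2 on a tooth.
- pawl_pin (a point): Middle of the pawl's upright steel pin, a cylinder 12 mm in diameter, from 70 mm (the pawl's flat body) to 118 mm above the table (this point 98 mm), 58.5 mm from the pivot. With the pawl in, it lies at (0, -0.116) m in the stand's frame; it swings towards the stand's -y, away from the wheel, as the pawl is lifted out.
- pawl_pivot (a point): Top of the pawl's pivot, fixed on the stand at (-0.058, -0.108) m in its frame, 71 mm above the table.
- vial: Small capped vial, 28 mm wide, 60 mm tall, loose on the board; origin under its centre.
- spanner: Small spanner, 90 mm long, lying loose on the board; origin at its middle, underside.
- beaker_a: Small glass beaker, 56 mm wide, 70 mm tall, loose on the board; origin under its centre.
- wash_bottle: White wash bottle, 74 mm wide, 205 mm tall with its bent spout, left of the reel; origin under its centre.
- big_cup: Large clear plastic cup, 92 mm wide, 120 mm tall, to the right; origin under its centre.
- sample_bottle: White sample bottle, 50 mm wide, 100 mm tall, left of the reel; origin under its centre.

How it is judged:
By the outcome, as a careful person would: the job done as asked, in the order asked, and still so for the second after the job is handed in, with the robot touching nothing.
It also fails if it takes over 72 s, if anything falls off the work surface, if the arm or the gripper's body presses on something with over 40 N, if the wrist force passes 120 N, or if a joint passes its speed limit or range.

## Working session

There is one attempt and no reset: what is moved stays moved. The work goes in short steps, Python scripts to look and compute and a tool call to move; the robot and the scene stay as the last step left them, time stands still between calls to the robot, and variables do not carry over. Pictures are saved under pics/ and viewed, at most 10 in all, crops included, and the job is handed in when it is done.

Besides the shell and the picture viewer there is one more tool, called after ">>>" as a command line: name --argument value ..., lists and objects as JSON in quotes. jog_arm: Moves the arm, as the interface text tells. Its arguments: {"type":"object","properties":{"motion":{"type":"array","items":{"type":"array","items":{"type":"array","items":{"type":"number"}}}},"grip_force":{"type":"number"}},"required":["motion"]}

```bash
mkdir -p pics; ls; cat > h.py <<'E'
import sys
sys.path.insert(0,'.')
import numpy as np, cv2
from station import readout, viewer, bot
def pts(f):
    """world coords of every pixel from depth"""
    h,w=f['range_z'].shape
    uv=np.stack(np.meshgrid(np.arange(w),np.arange(h)),-1).reshape(-1,1,2).astype(np.float64)
    n=cv2.undistortPoints(uv,np.array(f['K']),np.array(f['distortion'])).reshape(h,w,2)
    z=f['range_z']; c=np.dstack([n*z[...,None],z]); T=np.array(f['pose'])
    return c@T[:3,:3].T+T[:3,3], np.dstack([n,np.ones((h,w))])@T[:3,:3].T, T[:3,3]
def onplane(f,u,v,z):
    n=cv2.undistortPoints(np.array([[[u,v]]],float),np.array(f['K']),np.array(f['distortion'])).reshape(2)
    T=np.array(f['pose']); d=T[:3,:3]@[n[0],n[1],1]; return T[:3,3]+d*(z-T[2,3])/d[2]
E
python3 - <<'E'
from h import *
o=readout.observe(); print(o)
a=viewer.grab_frame('top'); b=viewer.grab_frame('scene')
cv2.imwrite('pics/top.png',a['frame']); cv2.imwrite('pics/scene.png',b['frame'])
import pickle; pickle.dump((a,b),open('f.pkl','wb'))
print(np.array(a['pose']),a['K'])
E
```

```text
pics
{'time_s': 0.0, 'joint_pos': array([ 8.72109371e+01,  2.05922598e+01,  6.34161042e-01, -1.96617392e-02,
       -7.01347635e+01, -1.65086415e+01]), 'qvel': array([ 0.06800673,  0.00711372, -0.06662453,  0.07187115,  0.02109814,
       -0.12626882]), 'tau': array([-2.63705724e-04, -5.83320343e+01,  2.93420559e+01,  6.93676114e+00,
       -5.98109909e-03, -1.32451852e-06]), 'eef_pos': array([0.22292136, 0.63662868, 0.23035875]), 'tcp_rot': array([ 1.79905713e+02, -8.66896561e-03, -1.93043935e+01]), 'contact_force': array([-0.42384837,  0.54615093, -0.11186972]), 'moment': array([-0.0783967 ,  0.02338006, -0.02410748]), 'finger_force': 0.0, 'width': 0.997418089230925}
[[ 3.01164278e-02 -9.92876279e-01  1.15280941e-01  4.76967552e-01]
 [-9.99533727e-01 -3.04957948e-02 -1.52814453e-03  3.13722774e-04]
 [ 5.03284236e-03 -1.15181166e-01 -9.93331752e-01  1.10431667e+00]
 [ 0.00000000e+00  0.00000000e+00  0.00000000e+00  1.00000000e+00]] [[361.79565601   0.         315.06924089]
 [  0.         361.79565601 192.67027366]
 [  0.           0.           1.        ]]
```

View pics/top.png

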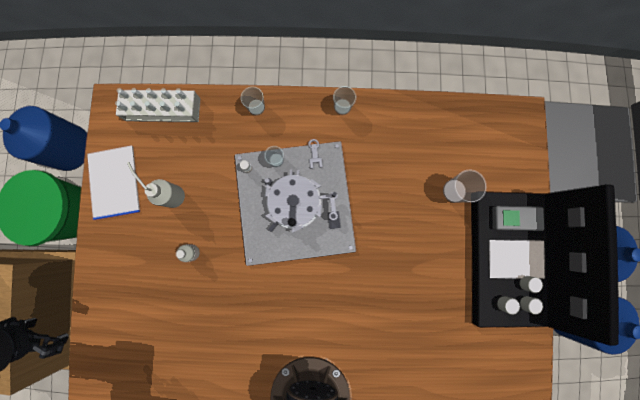

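View pics/scene.png

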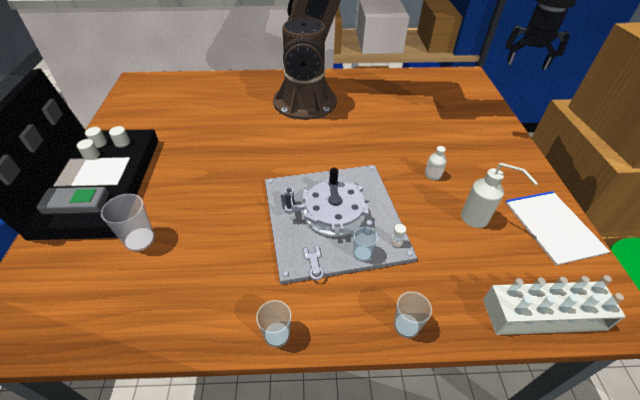

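The top view shows the reel centred near (293,201), its knob at (292,222) and the pawl with its pin near (332,212). The stand's +x edge (beaker, vial, spanner) is away from the robot, and the stand is turned only slightly.

```bash
python3 - <<'E'
from h import *
import pickle
a,b=pickle.load(open('f.pkl','rb'))
for n,f in (('top',a),('scene',b)):
    P,_,_=pts(f); z=P[...,2]; reg=(P[...,0]>.25)&(P[...,0]<.75)&(abs(P[...,1])<.33)
    m=reg&(z>.012)&(z<.024); m=cv2.morphologyEx(m.astype(np.uint8),cv2.MORPH_OPEN,np.ones((3,3)))
    k,l,s,c=cv2.connectedComponentsWithStats(m); i=1+np.argmax(s[1:,4]); q=P[l==i][:,:2]
    R=cv2.minAreaRect((q*1000).astype(np.float32)); print(n,'board',R)
    cx=np.array(R[0])/1000
    m=reg&(z>.066)&(z<.073)&(np.hypot(P[...,0]-cx[0],P[...,1]-cx[1])<.094)
    q=P[m]; print('plate',cv2.minEnclosingCircle((q[:,:2]*1000).astype(np.float32)),q.mean(0))
    for lo in (.1,):
        m=reg&(z>lo)&(z<.125)&(np.hypot(P[...,0]-cx[0],P[...,1]-cx[1])<.16)
        k,l,s,c=cv2.connectedComponentsWithStats(m.astype(np.uint8))
        for i in range(1,k):
            if s[i,4]>3: print(s[i],P[l==i].mean(0).round(4),P[l==i][:,2].max(), f['frame'][l==i].mean(0))
cv2.imwrite('pics/topz.png',cv2.resize(a['frame'][130:280,220:370],None,fx=4,fy=4,interpolation=cv2.INTER_CUBIC))
E
```

```text
top board ((573.4946899414062, 60.9488525390625), (341.5390625, 331.2864074707031), 8.955617904663086)
plate ((571.3599243164062, 58.45698928833008), 90.7073974609375) [0.57477706 0.06006253 0.07078307]
[333 192   4   5  16] [ 0.5906 -0.0542  0.1181] 0.1233716168342267 [92.25  86.375 85.875]
[288 218   8   8  51] [0.5107 0.0604 0.119 ] 0.12326193915525929 [30.84313725 28.78431373 29.23529412]
scene board ((572.3464965820312, 65.58099365234375), (342.7699890136719, 330.08740234375), 8.828474998474121)
plate ((572.280029296875, 63.21480178833008), 91.60502624511719) [0.57983849 0.06366707 0.07013601]
[330 167   8  11  77] [0.5147 0.065  0.1137] 0.12109474938294784 [22.45454545 24.79220779 30.        ]
[286 192   5   9  40] [ 0.5921 -0.0496  0.112 ] 0.11926171942102581 [77.625 69.5   67.325]
```

View pics/topz.png

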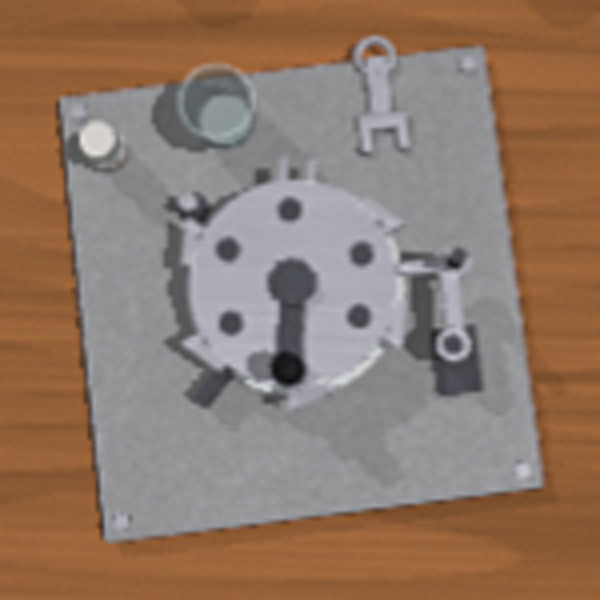

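Board yaw is about 8.9° and the axle is near (0.573, 0.062). The pin measures about (0.591, -0.052) and the knob about (0.512, 0.062), and both agree with the stand geometry. I'll move above the pin with the fingers partly closed so they cage it.

>>> jog_arm --motion '[[[0,0,0,35,32,0,60],[0,0,0,70,65,0,40],[0,0,0,105,97,0,30],[0,0,0,140,130,0,30],[0,0,0,175,162,0,30]]]'

```text
time_s: 0.6
eef_pos: [0.3351, 0.4243, 0.231]
tcp_rot: [180.0, 0.0, -19.3]
contact_force: [0.9, -0.3, 0.9]
width: 0.351
finger_force: 0.0
```

>>> jog_arm --motion '[[[0,0,0,35,32,0,30],[0,0,0,70,65,0,30],[0,0,0,105,97,0,30],[0,0,0,140,130,0,30],[0,0,0,175,162,0,30]]]'

```text
time_s: 1.1
eef_pos: [0.4466, 0.2136, 0.2313]
tcp_rot: [-180.0, 0.0, -19.3]
contact_force: [1.2, 0.4, -0.2]
width: 0.353
finger_force: 0.0
```

>>> jog_arm --motion '[[[0,0,0,35,32,0,30],[0,0,0,70,65,0,30],[0,0,0,105,97,0,30],[0,0,0,140,130,0,30],[0,0,0,175,162,0,30]]]'

```text
time_s: 1.6
eef_pos: [0.5584, 0.0029, 0.2312]
tcp_rot: [-180.0, 0.0, -19.3]
contact_force: [0.4, 0.7, 0.0]
width: 0.352
finger_force: 0.0
```

>>> jog_arm --motion '[[[0,0,-3,30,25,0,30],[0,0,-3,51,46,20,30],[0,0,-3,51,46,50,30],[0,0,-3,51,46,70,30],[0,0,-3,51,46,70,30]]]'

```text
time_s: 2.1
eef_pos: [0.5887, -0.0561, 0.1578]
tcp_rot: [179.9, 0.3, -16.4]
contact_force: [-0.2, -0.1, 0.8]
width: 0.347
finger_force: 0.0
```

```bash
python3 - <<'E'
from h import *
o=readout.observe(); print(o['eef_pos'],o['joint_pos'])
f=viewer.grab_frame('wrist'); P,_,_=pts(f); z=P[...,2]
cv2.imwrite('pics/w1.png',f['frame'])
m=(z>.1)&(z<.125)&(np.hypot(P[...,0]-.57,P[...,1]-.06)<.16)
k,l,s,c=cv2.connectedComponentsWithStats(m.astype(np.uint8))
for i in range(1,k):
    if s[i,4]>20: q=P[l==i];t=q[q[:,2]>q[:,2].max()-.004]; print(s[i],t.mean(0).round(4),q[:,2].max(),f['frame'][l==i].mean(0))
E
```

```text
[ 0.58865977 -0.0560662   0.15775997] [ 13.45111003  16.26409241 -15.65257444  -0.0612742  -58.45486004
  60.20373983]
[301 212  17  24 330] [ 0.5912 -0.0503  0.1169] 0.1184084111827847 [50.01515152 46.31818182 46.14545455]
[191 334  11  13  47] [0.5202 0.0687 0.1162] 0.11813782135110742 [20.29787234 19.36170213 19.74468085]
```

View pics/w1.png

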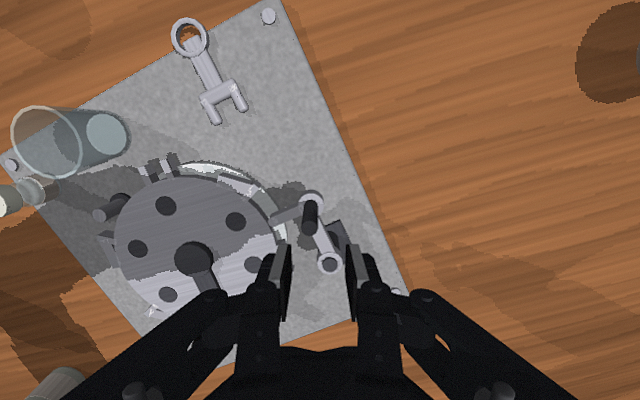

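The pin shows between the finger lines, at pixel column 310 and rows 195–225. From depth it is at (0.591, -0.051). I'll descend around it and close the cage.

>>> jog_arm --motion '[[[0,0,0,1,-3,15,30],[0,0,0,1,-3,35,30],[0,0,0,1,-3,55,30],[0,0,0,1,-3,73,30],[0,0,0,1,-3,73,20]]]'

```text
time_s: 2.65
eef_pos: [0.592, -0.0525, 0.0876]
tcp_rot: [179.9, 0.1, -16.3]
contact_force: [-0.7, 1.4, 0.7]
width: 0.237
finger_force: 0.0
```

>>> jog_arm --motion '[[[0,0,0,0,0,0,18],[0,0,0,0,0,0,18],[0,0,0,0,0,0,18],[0,0,0,1,3,0,18],[0,0,0,1,7,0,18]]]' --grip_force 60

```text
time_s: 3.15
eef_pos: [0.5935, -0.0594, 0.0895]
tcp_rot: [-179.9, -0.2, -16.3]
contact_force: [5.0, 2.6, 0.5]
width: 0.215
finger_force: 2.0
```

>>> jog_arm --motion '[[[0,0,0,0,4,0,18],[0,0,0,1,8,0,18],[0,0,0,1,12,0,18],[0,0,0,1,16,0,18],[0,0,0,1,20,0,18]]]'

```text
time_s: 3.65
eef_pos: [0.5868, -0.0797, 0.0882]
tcp_rot: [180.0, 0.0, -16.3]
contact_force: [2.2, 1.6, 2.2]
width: 0.211
finger_force: 1.4
```

>>> jog_arm --motion '[[[0,0,0,0,4,0,18],[0,0,0,-1,8,0,18],[0,0,0,-1,11,0,18],[0,0,0,-1,11,0,18],[0,0,0,-1,8,0,26]]]'

```text
time_s: 4.15
eef_pos: [0.5829, -0.0872, 0.0879]
tcp_rot: [179.9, 0.1, -16.3]
contact_force: [0.7, -0.7, 0.3]
width: 0.304
finger_force: 0.0
```

```bash
python3 - <<'E'
from h import *
o=readout.observe(); print(o['eef_pos'],o['width'],o['contact_force'])
f=viewer.grab_frame('wrist'); P,_,_=pts(f); z=P[...,2]
cv2.imwrite('pics/w2.png',f['frame'])
E
```

```text
[ 0.58289765 -0.08724694  0.08788028] 0.30396797181211616 [ 0.71951769 -0.70486143  0.3486886 ]
```

View pics/w2.png

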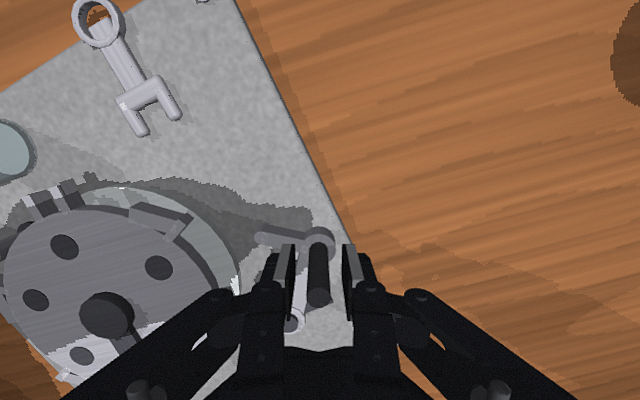

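The pawl is out: its pin, at about (318,270), is between the fingers and the nose is well away from the wheel. Next I raise the hand and go to the knob.

>>> jog_arm --motion '[[[0,0,0,0,0,-40,30],[0,0,0,0,0,-75,36],[0,0,-6,-30,-34,-75,36],[0,0,-12,-60,-68,-75,36],[0,0,-17,-90,-102,-75,36]]]'

```text
time_s: 4.7
eef_pos: [0.5251, 0.0373, 0.1633]
tcp_rot: [180.0, 0.0, 0.9]
contact_force: [0.4, 0.3, -0.4]
width: 0.422
finger_force: 0.0
```

>>> jog_arm --motion '[[[0,0,0,-26,-15,0,36],[0,0,0,-26,-15,0,36]]]'

```text
time_s: 4.9
eef_pos: [0.4971, 0.0526, 0.1633]
tcp_rot: [-180.0, 0.1, 0.9]
contact_force: [0.9, -0.5, -0.5]
width: 0.423
finger_force: 0.0
```

```bash
python3 - <<'E'
from h import *
o=readout.observe(); print(o['eef_pos'],o['tcp_rot'],o['width'],o['contact_force'])
f=viewer.grab_frame('wrist'); P,_,_=pts(f); z=P[...,2]
m=(z>.1)&(z<.125)&(np.hypot(P[...,0]-.57,P[...,1]-.06)<.19)
k,l,s,c=cv2.connectedComponentsWithStats(m.astype(np.uint8))
for i in range(1,k):
    if s[i,4]>20: q=P[l==i];t=q[q[:,2]>q[:,2].max()-.003]; print(s[i],t.mean(0).round(4),(t.max(0)+t.min(0))/2,np.ptp(t,0),q[:,2].max())
cv2.imwrite('pics/w3.png',f['frame'])
E
```

```text
[0.49713354 0.05259022 0.16328667] [-1.79994593e+02  6.46426817e-02  8.70969906e-01] 0.4226807383509301 [ 0.928219   -0.49028436 -0.52393682]
[511 101  35  19 553] [ 0.5793 -0.0851  0.1172] [ 0.57932405 -0.08522771  0.11760454] [0.01114136 0.01184251 0.00298874] 0.11909890822616331
[285 186  32  36 845] [0.5114 0.0655 0.1179] [0.51110685 0.06571065 0.11800823] [0.02070501 0.01960995 0.00298802] 0.11950223418486422
```

View pics/w3.png

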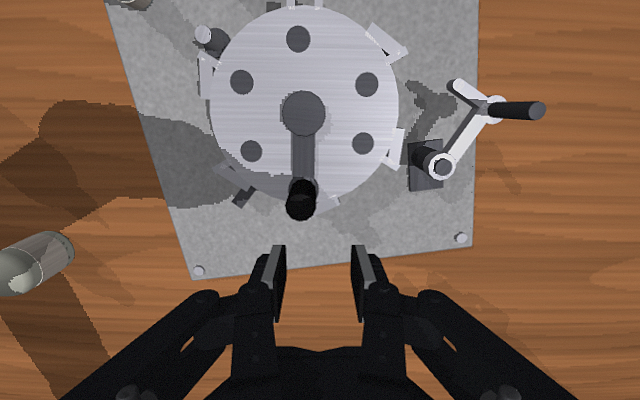

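The wrist view shows the pawl clear of the teeth, with its pin at about (525,110). The knob is at (300,200), measured (0.511, 0.0655). I'll lower the cage around the knob.

>>> jog_arm --motion '[[[0,0,0,15,-12,0,36],[0,0,0,15,-12,20,36],[0,0,0,15,-12,40,36],[0,0,0,15,-12,60,36],[0,0,0,15,-12,75,36]]]'

```text
time_s: 5.45
eef_pos: [0.5148, 0.0625, 0.0868]
tcp_rot: [180.0, 0.1, 0.6]
contact_force: [0.4, -0.5, -0.7]
width: 0.422
finger_force: 0.0
```

>>> jog_arm --motion '[[[0,0,0,0,0,0,27],[0,0,0,0,0,0,27],[0,0,0,0,0,0,27]]]' --grip_force 60

```text
time_s: 5.75
eef_pos: [0.5155, 0.0633, 0.0891]
tcp_rot: [-180.0, -0.1, 0.7]
contact_force: [-1.1, 0.1, -0.4]
width: 0.316
finger_force: 0.0
```

```bash
python3 - <<'E'
from h import *
o=readout.observe(); print(o['eef_pos'],o['tcp_rot'],o['width'],o['contact_force'])
# arc rows: knob centre on circle about axle, yaw=phi-180, tcp = knob + lead*tangent
ax=np.array([.573,.0645]);r=.062;lead=.0025
def tcp(p):
    p=np.radians(p); return ax+r*np.array([np.cos(p),np.sin(p)])+lead*np.array([np.sin(p),-np.cos(p)])
pos=np.array([.512,.065]); yaw=.9
for start in (180.9,156,131,116):
    q0=tcp(start) if start<180 else pos; y0=np.radians(start-180)
    for k in range(1,6):
        p=start-5*k; d=tcp(p)-q0; print(p,'rz',5*k,'x',round(1e3*(d@[np.cos(y0),np.sin(y0)]),1),'y',round(1e3*(d@[np.sin(y0),-np.cos(y0)]),1))
E
```

```text
[0.51554814 0.06326853 0.08911955] [-1.79990293e+02 -6.06752758e-02  6.93498513e-01] 0.31589051703375676 [-1.06528765  0.10760403 -0.38816365]
175.9 rz 5 x -0.6 y -6.4
170.9 rz 10 x 0.4 y -11.8
165.9 rz 15 x 1.7 y -17.0
160.9 rz 20 x 3.6 y -22.1
155.9 rz 25 x 5.9 y -27.0
151 rz 5 x 0.5 y -5.4
146 rz 10 x 1.4 y -10.7
141 rz 15 x 2.8 y -16.0
136 rz 20 x 4.6 y -21.1
131 rz 25 x 6.9 y -26.0
126 rz 5 x 0.5 y -5.4
121 rz 10 x 1.4 y -10.7
116 rz 15 x 2.8 y -16.0
111 rz 20 x 4.6 y -21.1
106 rz 25 x 6.9 y -26.0
111 rz 5 x 0.5 y -5.4
106 rz 10 x 1.4 y -10.7
101 rz 15 x 2.8 y -16.0
96 rz 20 x 4.6 y -21.1
91 rz 25 x 6.9 y -26.0
```

>>> jog_arm --motion '[[[0,0,3,-3,-5,0,27],[0,0,7,-3,-10,0,27],[0,0,11,-2,-14,0,27],[0,0,15,-1,-19,0,27],[0,0,20,1,-24,0,27]]]'

```text
time_s: 6.25
eef_pos: [0.5154, 0.0869, 0.0893]
tcp_rot: [180.0, -0.0, -19.5]
contact_force: [-1.0, -3.1, 0.1]
width: 0.316
finger_force: 1.6
```

```bash
cat > arc.py <<'E'
from h import *
o=readout.observe(); p=o['eef_pos']; ps=np.radians(o['tcp_rot'][2]); F=o['contact_force']
xt=np.array([np.cos(ps),np.sin(ps)]); yt=np.array([np.sin(ps),-np.cos(ps)])
d=p[:2]-[.573,.0645]
print('t',o['time_s'],p.round(4),'yaw',o['tcp_rot'][2].round(1),'r',np.hypot(*d).round(4),'phi',np.degrees(np.arctan2(d[1],d[0])).round(1),'F tool x,y',(F[:2]@xt).round(1),(F[:2]@yt).round(1),'w',o['width'].round(3),'ff',o['finger_force'])
E
python3 arc.py
```

```text
Traceback (most recent call last):
  File "arc.py", line 5, in <module>
    print('t',o['time_s'],p.round(4),'yaw',o['tcp_rot'][2].round(1),'r',np.hypot(*d).round(4),'phi',np.degrees(np.arctan2(d[1],d[0])).round(1),'F tool x,y',(F[:2]@xt).round(1),(F[:2]@yt).round(1),'w',o['width'].round(3),'ff',o['finger_force'])
                                                                                                                                                                                                        ^^^^^^^^^^^^^^^^
AttributeError: 'float' object has no attribute 'round'
```

>>> jog_arm --motion '[[[0,0,5,0,-5,0,27],[0,0,10,1,-11,0,27],[0,0,15,3,-16,0,27],[0,0,20,5,-21,0,27],[0,0,25,7,-26,0,27]]]'

```text
time_s: 6.75
eef_pos: [0.5305, 0.1091, 0.0892]
tcp_rot: [180.0, -0.0, -44.5]
contact_force: [-2.6, -2.4, 0.8]
width: 0.317
finger_force: 1.6
```

```bash
sed -i "s/o\['width'\].round(3)/round(o['width'],3)/" arc.py; python3 arc.py
```

```text
t 6.75 [0.5305 0.1091 0.0892] yaw -44.5 r 0.0616 phi 133.6 F tool x,y -0.2 3.5 w 0.317 ff 1.559654138982296
```

>>> jog_arm --motion '[[[0,0,3,0,-3,0,27],[0,0,6,1,-6,0,27],[0,0,9,1,-10,0,27],[0,0,12,2,-13,0,27],[0,0,15,3,-16,0,27]]]'

```text
time_s: 7.25
eef_pos: [0.5438, 0.1185, 0.0892]
tcp_rot: [180.0, -0.0, -59.4]
contact_force: [-2.7, -1.1, 1.2]
width: 0.317
finger_force: 1.4
```

```bash
python3 arc.py
```

```text
t 7.25 [0.5438 0.1185 0.0892] yaw -59.4 r 0.0614 phi 118.4 F tool x,y -0.5 2.9 w 0.317 ff 1.4208512753248215
```

>>> jog_arm --motion '[[[0,0,1,0,-1,0,27],[0,0,2,0,-2,0,27],[0,0,3,0,-3,0,27]]]'

```text
time_s: 7.55
eef_pos: [0.5465, 0.1203, 0.0887]
tcp_rot: [-180.0, -0.0, -62.3]
contact_force: [-2.7, -1.4, 1.2]
width: 0.315
finger_force: 1.3
```

>>> jog_arm --motion '[[[0,0,1,0,-1,0,27],[0,0,2,0,-2,0,27],[0,0,3,0,-3,0,27]]]'

```text
time_s: 7.85
eef_pos: [0.5493, 0.1219, 0.0883]
tcp_rot: [180.0, -0.0, -65.4]
contact_force: [-2.6, -1.4, 2.4]
width: 0.316
finger_force: 1.3
```

>>> jog_arm --motion '[[[0,0,1,0,-1,0,27],[0,0,2,0,-2,0,27],[0,0,3,0,-3,0,27]]]'

```text
time_s: 8.15
eef_pos: [0.552, 0.1232, 0.0883]
tcp_rot: [180.0, -0.0, -68.4]
contact_force: [-2.1, -0.9, 2.3]
width: 0.314
finger_force: 1.3
```

>>> jog_arm --motion '[[[0,0,1,0,-1,0,27],[0,0,2,0,-2,0,27],[0,0,3,0,-3,0,27]]]'

```text
time_s: 8.45
eef_pos: [0.5548, 0.1243, 0.0883]
tcp_rot: [-180.0, 0.0, -71.4]
contact_force: [-1.7, -1.4, 1.8]
width: 0.316
finger_force: 1.3
```

>>> jog_arm --motion '[[[0,0,1,0,-1,0,27],[0,0,2,0,-2,0,27],[0,0,3,0,-3,0,27]]]'

```text
time_s: 8.75
eef_pos: [0.5576, 0.1252, 0.0883]
tcp_rot: [180.0, -0.0, -74.4]
contact_force: [-2.8, -0.2, 2.1]
width: 0.317
finger_force: 1.3
```

>>> jog_arm --motion '[[[0,0,1,0,-1,0,27],[0,0,2,0,-2,0,27],[0,0,3,0,-3,0,27]]]'

```text
time_s: 9.05
eef_pos: [0.5605, 0.126, 0.0883]
tcp_rot: [180.0, 0.0, -77.4]
contact_force: [-1.9, 0.1, 2.2]
width: 0.318
finger_force: 1.3
```

>>> jog_arm --motion '[[[0,0,1,0,-1,0,27],[0,0,2,0,-2,0,27],[0,0,3,0,-3,0,27]]]'

```text
time_s: 9.35
eef_pos: [0.5635, 0.1267, 0.0883]
tcp_rot: [180.0, -0.0, -80.4]
contact_force: [-2.0, -0.3, 1.6]
width: 0.316
finger_force: 1.3
```

>>> jog_arm --motion '[[[0,0,1,0,-1,0,27],[0,0,2,0,-2,0,27]]]'

```text
time_s: 9.55
eef_pos: [0.5654, 0.127, 0.0883]
tcp_rot: [180.0, -0.0, -82.4]
contact_force: [-1.8, -0.5, 1.7]
width: 0.315
finger_force: 1.3
```

>>> jog_arm --motion '[[[0,0,1,0,-1,0,27],[0,0,2,0,-2,0,27]]]'

```text
time_s: 9.75
eef_pos: [0.5665, 0.1269, 0.0882]
tcp_rot: [179.9, -0.0, -84.4]
contact_force: [-8.9, -0.5, 8.1]
width: 0.32
finger_force: 4.1
```

Contact with the stop: the push has gone from about 2 to 9 N. I'll add a small step and let it settle.

>>> jog_arm --motion '[[[0,0,0,0,-0.3,0,27],[0,0,0,0,-0.3,0,27]]]'

```text
time_s: 9.95
eef_pos: [0.5665, 0.1268, 0.0882]
tcp_rot: [179.9, -0.0, -84.4]
contact_force: [-6.7, -1.0, 6.9]
width: 0.316
finger_force: 3.5
```

>>> jog_arm --motion '[[[0,0,0,0,-0.5,-0.3,27],[0,0,0,0,-1,-0.5,27],[0,0,0,0,-1,-0.5,27]]]'

```text
time_s: 10.25
eef_pos: [0.5666, 0.1266, 0.0882]
tcp_rot: [179.8, -0.1, -84.4]
contact_force: [-8.3, -0.7, 4.9]
width: 0.315
finger_force: 4.5
```

```bash
python3 arc.py
```

```text
t 10.25 [0.5666 0.1266 0.0882] yaw -84.4 r 0.0624 phi 95.9 F tool x,y -0.1 8.3 w 0.315 ff 4.455882757902145
```

>>> jog_arm --motion '[[[0,0,0,0,-0.5,0,27],[0,0,0,0,-1,0,27],[0,0,0,0,-1.5,0,27],[0,0,0,0,-1.5,0,27]]]'

```text
time_s: 10.65
eef_pos: [0.5668, 0.1262, 0.0881]
tcp_rot: [179.6, -0.1, -84.4]
contact_force: [-13.8, -0.2, 9.3]
width: 0.315
finger_force: 6.8
```

```bash
python3 arc.py
```

```text
t 10.65 [0.5668 0.1262 0.0881] yaw -84.4 r 0.062 phi 95.7 F tool x,y -1.2 13.7 w 0.315 ff 6.8168386816978455
```

>>> jog_arm --motion '[[[0,0,0,0,0.5,0,27],[0,0,0,0,0.5,0,27],[0,0,0,0,0.5,0,27]]]'

```text
time_s: 10.95
eef_pos: [0.5668, 0.1263, 0.0882]
tcp_rot: [179.7, -0.1, -84.4]
contact_force: [-10.9, -1.6, 7.2]
width: 0.318
finger_force: 5.9
```

```bash
python3 arc.py
```

```text
t 10.95 [0.5668 0.1263 0.0882] yaw -84.4 r 0.0621 phi 95.8 F tool x,y 0.5 11.0 w 0.318 ff 5.895068496465683
```

>>> jog_arm --motion '[[[0,0,0,0,0,0,27],[0,0,0,0,0,0,27],[0,0,0,0,0,0,27]]]'

```text
time_s: 11.25
eef_pos: [0.5667, 0.1263, 0.0881]
tcp_rot: [179.7, -0.1, -84.4]
contact_force: [-11.2, -1.4, 7.4]
width: 0.319
finger_force: 5.9
```

>>> jog_arm --motion '[[[0,0,0,0,0,0,27],[0,0,0,0,0,0,27],[0,0,0,0,0,0,27],[0,0,0,0,0,0,27]]]'

```text
time_s: 11.65
eef_pos: [0.5668, 0.1263, 0.0882]
tcp_rot: [179.7, -0.1, -84.4]
contact_force: [-11.8, -0.9, 7.3]
width: 0.314
finger_force: 5.9
```

>>> jog_arm --motion '[[[0,0,0,0,0,0,27],[0,0,0,0,0,0,27],[0,0,0,0,0,0,27],[0,0,0,0,0,0,27],[0,0,0,0,0,0,27]]]'

```text
time_s: 12.15
eef_pos: [0.5668, 0.1263, 0.0882]
tcp_rot: [179.7, -0.1, -84.4]
contact_force: [-10.9, -1.5, 7.9]
width: 0.319
finger_force: 5.9
```

>>> jog_arm --motion '[[[0,0,0,0,0,0,27],[0,0,0,0,0,0,27]]]'

```text
time_s: 12.35
eef_pos: [0.5667, 0.1263, 0.0882]
tcp_rot: [179.7, -0.1, -84.4]
contact_force: [-11.2, -2.0, 7.2]
width: 0.32
finger_force: 5.9
```

Held at 11–12 N for over 1 s. Now I open, lift off and return to the pawl pin.

>>> jog_arm --motion '[[[0,0,0,0,2,0,33],[0,0,0,0,3,0,40],[0,0,0,0,4,0,44],[0,0,0,0,4,0,44]]]'

```text
time_s: 12.75
eef_pos: [0.566, 0.1273, 0.0889]
tcp_rot: [-180.0, 0.0, -84.3]
contact_force: [0.9, 0.2, 0.6]
width: 0.516
finger_force: 0.0
```

>>> jog_arm --motion '[[[0,0,0,0,0,-15,44],[0,0,0,0,0,-40,44],[0,0,0,0,0,-75,44],[0,0,0,0,0,-75,40],[0,0,0,0,0,-75,36]]]'

```text
time_s: 13.25
eef_pos: [0.5662, 0.1275, 0.1647]
tcp_rot: [-179.9, 0.1, -84.3]
contact_force: [0.0, -0.2, -0.6]
width: 0.422
finger_force: 0.0
```

```bash
python3 - <<'E'
from h import *
o=readout.observe(); p=o['eef_pos']; ps=np.radians(o['tcp_rot'][2]); print(p,o['tcp_rot'],o['width'],o['contact_force'])
d=np.array([.580,-.086])-p[:2]; print('x',1e3*d@[np.cos(ps),np.sin(ps)],'y',1e3*d@[np.sin(ps),-np.cos(ps)])
f=viewer.grab_frame('top'); P,_,_=pts(f); z=P[...,2]
m=(z>.1)&(z<.125)&(np.hypot(P[...,0]-.57,P[...,1]-.06)<.17)
k,l,s,c=cv2.connectedComponentsWithStats(m.astype(np.uint8))
for i in range(1,k):
    if s[i,4]>5: print(s[i],P[l==i].mean(0))
E
```

```text
[0.56623095 0.12746693 0.16473924] [-1.79870770e+02  6.97017899e-02 -8.43068659e+01] 0.4219483987472272 [ 0.0100926  -0.15585863 -0.60282441]
x 213.7798918218914 y 7.474894827512306
[345 196   5   5  19] [ 0.57913689 -0.08974882  0.11656462]
```

>>> jog_arm --motion '[[[0,0,-8,30,1,0,36],[0,0,-16,60,2,0,36],[0,0,-24,90,3,0,36],[0,0,-32,120,4,0,36],[0,0,-40,150,5,0,36]]]'

```text
time_s: 13.8
eef_pos: [0.5749, -0.0239, 0.1625]
tcp_rot: [179.9, 0.1, -44.0]
contact_force: [0.3, 0.6, -0.5]
width: 0.419
finger_force: 0.0
```

```bash
cat > tgt.py <<'E'
from h import *
import sys
t=np.array([float(v) for v in sys.argv[1:4]])
o=readout.observe(); p=o['eef_pos']; ps=np.radians(o['tcp_rot'][2]); print(p.round(4),o['tcp_rot'][2].round(1),o['contact_force'].round(1))
d=t[:2]-p[:2]; print('x %.1f y %.1f z %.1f'%(1e3*d@[np.cos(ps),np.sin(ps)],1e3*d@[np.sin(ps),-np.cos(ps)],1e3*(p[2]-t[2])))
E
python3 tgt.py .580 -.086 .088
```

```text
[ 0.5749 -0.0239  0.1625] -44.0 [ 0.3  0.6 -0.5]
x 46.8 y 41.2 z 74.5
```

>>> jog_arm --motion '[[[0,0,-8,16,14,0,36],[0,0,-16,32,28,0,36],[0,0,-24,46,41,0,36],[0,0,-28,47,41,0,36],[0,0,-28,47,41,0,36]]]'

```text
time_s: 14.3
eef_pos: [0.5799, -0.0856, 0.1624]
tcp_rot: [180.0, 0.1, -16.3]
contact_force: [0.4, 0.9, 0.5]
width: 0.419
finger_force: 0.0
```

```bash
python3 - <<'E'
from h import *
o=readout.observe(); print(o['eef_pos'],o['tcp_rot'],o['width'])
f=viewer.grab_frame('wrist'); P,_,_=pts(f); z=P[...,2]
m=(z>.1)&(z<.125)&(np.hypot(P[...,0]-.57,P[...,1]-.06)<.19)
k,l,s,c=cv2.connectedComponentsWithStats(m.astype(np.uint8))
for i in range(1,k):
    if s[i,4]>20: q=P[l==i];t=q[q[:,2]>q[:,2].max()-.003]; print(s[i],t.mean(0).round(4),q[:,2].max())
cv2.imwrite('pics/w4.png',f['frame'])
E
```

```text
[ 0.57993287 -0.08558149  0.16238572] [ 1.79951882e+02  1.18984942e-01 -1.63280264e+01] 0.4186628179427025
[312 212  16  23 316] [ 0.579  -0.0861  0.1171] 0.1185972254056171
[ 62 287  41  35 921] [0.5639 0.1255 0.1176] 0.11946662604983857
```

View pics/w4.png

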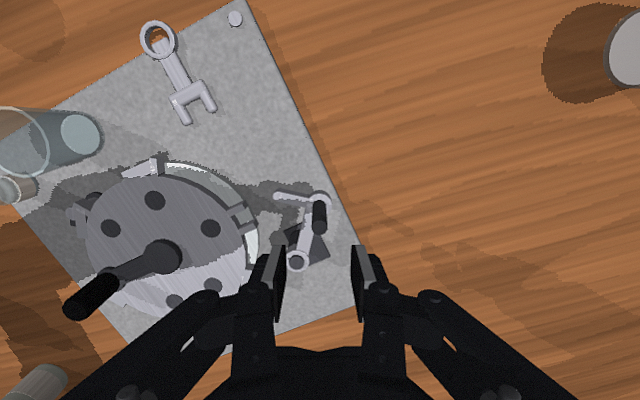

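The view shows the pin at (319,218), centred between the fingers, and the square slot of the parked wheel facing the nose at about (243,212). I'll descend and swing the pawl in.

>>> jog_arm --motion '[[[0,0,0,0,0,20,36],[0,0,0,0,0,40,36],[0,0,0,0,0,60,36],[0,0,0,0,0,74,32],[0,0,0,0,0,74,18]]]'

```text
time_s: 14.85
eef_pos: [0.5789, -0.0844, 0.0873]
tcp_rot: [179.9, 0.2, -16.4]
contact_force: [-0.4, -0.9, -0.2]
width: 0.222
finger_force: 0.0
```

>>> jog_arm --motion '[[[0,0,0,0,0,0,18],[0,0,0,0,0,0,18],[0,0,0,1,-4,0,18],[0,0,0,2,-8,0,18],[0,0,0,3,-12,0,18]]]'

```text
time_s: 15.35
eef_pos: [0.588, -0.0745, 0.0908]
tcp_rot: [180.0, -0.1, -16.3]
contact_force: [2.2, -5.1, -0.1]
width: 0.21
finger_force: 1.9
```

>>> jog_arm --motion '[[[0,0,0,0,-4,0,18],[0,0,0,0,-8,0,18],[0,0,0,0,-11,0,18],[0,0,0,0,-14,0,18],[0,0,0,0,-16,0,18]]]'

```text
time_s: 15.85
eef_pos: [0.5913, -0.0595, 0.0902]
tcp_rot: [179.9, -0.0, -16.3]
contact_force: [1.3, -14.2, 2.7]
width: 0.212
finger_force: 6.6
```

```bash
python3 arc.py
```

```text
t 15.85 [ 0.5913 -0.0595  0.0902] yaw -16.3 r 0.1253 phi -81.6 F tool x,y 5.2 13.3 w 0.212 ff 6.563612669706345
```

The push rose to 13 N at a swing of about 0.19, so the nose is sitting on the slot's edge. I'll back off a little and look.

>>> jog_arm --motion '[[[0,0,0,0,4,0,22],[0,0,0,0,4,0,26],[0,0,0,0,4,-40,30],[0,0,0,0,4,-72,30],[0,0,0,0,4,-72,30]]]'

```text
time_s: 16.35
eef_pos: [0.5928, -0.0621, 0.1665]
tcp_rot: [-179.8, -0.4, -16.3]
contact_force: [1.7, 0.7, -0.2]
width: 0.351
finger_force: 0.0
```

```bash
python3 - <<'E'
from h import *
o=readout.observe(); print(o['eef_pos'],o['tcp_rot'],o['width'])
f=viewer.grab_frame('wrist'); P,_,_=pts(f); z=P[...,2]
m=(z>.1)&(z<.125)&(np.hypot(P[...,0]-.57,P[...,1]-.06)<.19)
k,l,s,c=cv2.connectedComponentsWithStats(m.astype(np.uint8))
for i in range(1,k):
    if s[i,4]>20: q=P[l==i];t=q[q[:,2]>q[:,2].max()-.003]; print(s[i],t.mean(0).round(4),q[:,2].max())
np.save('w5.npy',P)
cv2.imwrite('pics/w5.png',cv2.resize(f['frame'][140:290,160:360],None,fx=4,fy=4,interpolation=cv2.INTER_CUBIC))
E
```

```text
[ 0.59275587 -0.06207249  0.16649493] [-179.82461635   -0.39214843  -16.25233394] 0.3510220011960512
[313 213  16  23 303] [ 0.5897 -0.0626  0.1171] 0.11899191578126767
[ 98 291  38  33 849] [0.564  0.1256 0.1176] 0.11941864624977455
```

View pics/w5.png

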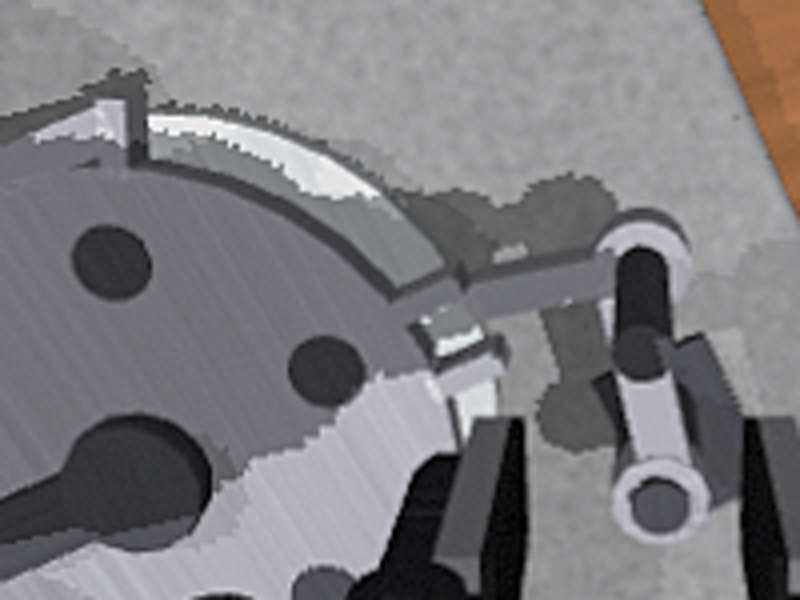

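The nose tip, at crop (465,290), rests on the far-side block of the slot. The slot opening lies just below it, around (455,340). I'll measure the misalignment on the plane z=0.07.

```bash
python3 - <<'E'
from h import *
f=viewer.grab_frame('wrist')
th=np.radians(8.9); ax=np.array([.573,.064])
R=np.array([[np.cos(th),np.sin(th)],[-np.sin(th),np.cos(th)]])
for n,u,v in [('upwall in',405,322),('upblock outer top',455,268),('upwall out',465,292),('lowwall in',438,360),('lowwall out',500,342),('lowblock far',505,365),('nose up',460,272),('nose low',474,318),('pivot',660,505),('axle',135,480),('hole',325,370),('tooth tip',130,75)]:
    h=.075 if n=='axle' else .07
    w=onplane(f,160+u/4,140+v/4,h)[:2]; s=R@(w-ax); print(n,w.round(4),'stand',s.round(4),'r',np.hypot(*s).round(4),'ang',np.degrees(np.arctan2(s[1],s[0])).round(1))
E
```

```text
upwall in [ 0.5912 -0.0087] stand [ 0.0068 -0.0747] r 0.075 ang -84.8
upblock outer top [ 0.6002 -0.0236] stand [ 0.0133 -0.0907] r 0.0917 ang -81.7
upwall out [ 0.5943 -0.0239] stand [ 0.0074 -0.0901] r 0.0904 ang -85.3
lowwall in [ 0.5805 -0.0128] stand [-0.0045 -0.077 ] r 0.0771 ang -93.3
lowwall out [ 0.5808 -0.0276] stand [-0.0065 -0.0917] r 0.0919 ang -94.1
lowblock far [ 0.5751 -0.0269] stand [-0.012  -0.0901] r 0.0909 ang -97.6
nose up [ 0.599  -0.0243] stand [ 0.012  -0.0913] r 0.0921 ang -82.5
nose low [ 0.5879 -0.0238] stand [ 0.0011 -0.0891] r 0.0891 ang -89.3
pivot [ 0.5308 -0.0507] stand [-0.0594 -0.1068] r 0.1222 ang -119.1
axle [0.5733 0.0629] stand [ 0.0001 -0.0011] r 0.0011 ang -85.1
hole [0.5852 0.0127] stand [ 0.0042 -0.0526] r 0.0528 ang -85.5
tooth tip [0.6595 0.0279] stand [ 0.0799 -0.049 ] r 0.0938 ang -31.5
```

The slot is 14 mm wide and centred near stand x ≈ 0.0005 m, but the nose at swing 0.2 is centred near 0.0065 m. The pawl is therefore only touching the block, not entering. I'll swing it clear again, then inspect the lug and the stop.

>>> jog_arm --motion '[[[0,0,0,-2,1,25,30],[0,0,0,-2,1,50,30],[0,0,0,-2,1,77,26],[0,0,0,-2,1,77,18],[0,0,0,-2,1,77,18]]]'

```text
time_s: 16.95
eef_pos: [0.5874, -0.0631, 0.0841]
tcp_rot: [179.9, 0.1, -16.3]
contact_force: [0.8, 0.5, 0.2]
width: 0.212
finger_force: 0.0
```

>>> jog_arm --motion '[[[0,0,0,0,4,0,18],[0,0,0,0,8,0,18],[0,0,0,0,13,0,18],[0,0,0,0,18,0,18],[0,0,0,0,18,0,26]]]'

```text
time_s: 17.45
eef_pos: [0.5825, -0.0812, 0.0853]
tcp_rot: [180.0, 0.0, -16.3]
contact_force: [0.7, -0.4, -0.8]
width: 0.305
finger_force: 0.0
```

>>> jog_arm --motion '[[[0,0,0,0,-3,0,30],[0,0,0,0,-3,-40,30],[0,0,0,0,-3,-80,30]]]'

```text
time_s: 17.75
eef_pos: [0.5824, -0.0777, 0.1645]
tcp_rot: [179.9, 0.2, -16.3]
contact_force: [1.0, 0.4, 0.6]
width: 0.352
finger_force: 0.0
```

```bash
python3 tgt.py .48 .10 .17
```

```text
[ 0.5824 -0.0777  0.1645] -16.3 [1.  0.4 0.6]
x -148.1 y -141.8 z -5.5
```

>>> jog_arm --motion '[[[0,0,-4,-30,-28,-2,30],[0,0,-8,-60,-57,-5,30],[0,0,-12,-90,-85,-5,30],[0,0,-16,-120,-114,-5,30],[0,0,-16,-148,-142,-5,30]]]'

```text
time_s: 18.25
eef_pos: [0.4802, 0.1014, 0.1699]
tcp_rot: [180.0, 0.0, -0.2]
contact_force: [-0.1, 0.8, 0.4]
width: 0.352
finger_force: 0.0
```

```bash
python3 - <<'E'
from h import *
o=readout.observe(); print(o['eef_pos'],o['tcp_rot'],o['width'])
f=viewer.grab_frame('wrist'); P,_,_=pts(f); z=P[...,2]
import pickle; pickle.dump(f,open('w6.pkl','wb'))
m=(z>.1)&(z<.125)&(np.hypot(P[...,0]-.57,P[...,1]-.06)<.19)
k,l,s,c=cv2.connectedComponentsWithStats(m.astype(np.uint8))
for i in range(1,k):
    if s[i,4]>20: q=P[l==i];t=q[q[:,2]>q[:,2].max()-.003]; print(s[i],t.mean(0).round(4),q[:,2].max())
# crop around the stop
c=f['frame'][0:240,160:480]
cv2.imwrite('pics/w6.png',cv2.resize(c,None,fx=2.5,fy=2.5,interpolation=cv2.INTER_CUBIC))
E
```

```text
[0.4801606  0.10136652 0.16990208] [ 1.79980944e+02  1.92172560e-02 -1.71834820e-01] 0.35171693971693496
[566  62  39  21 643] [ 0.5844 -0.0762  0.1171] 0.11872140857340388
[263  86  35  35 941] [0.5637 0.1264 0.118 ] 0.11982666808408199
```

View pics/w6.png

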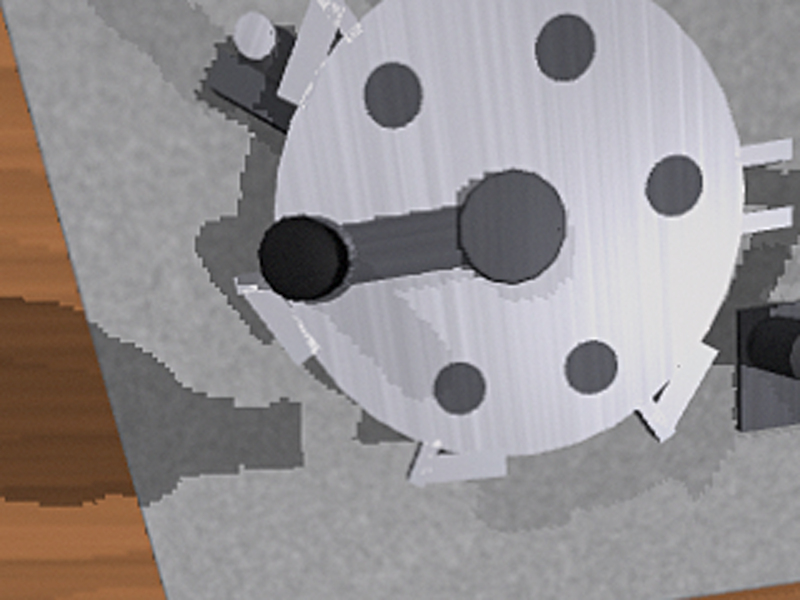

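Here the lug, at crop (240,85), is up against the stop post at (255,35). The slot fins are at the right edge, near (765,152) and (765,220). I'll measure the slot direction from this view.

```bash
python3 - <<'E'
from h import *
import pickle
f=pickle.load(open('w6.pkl','rb'))
th=np.radians(8.9); ax=onplane(f,160+513/2.5,226/2.5,.075)[:2]; print('axle',ax)
R=np.array([[np.cos(th),np.sin(th)],[-np.sin(th),np.cos(th)]])
for n,u,v,h in [('up in-low',742,166,.07),('up out-low',791,159,.07),('up out-top',791,139,.07),('lo in-top',745,216,.07),('lo out-top',791,207,.07),('lo out-low',791,228,.07),('post',255,36,.054),('pivot?',775,345,.071)]:
    w=onplane(f,160+u/2.5,v/2.5,h)[:2]; s=R@(w-ax); print(n,w.round(4),'stand',s.round(4),'r',np.hypot(*s).round(4),'ang',np.degrees(np.arctan2(s[1],s[0])).round(1))
P,_,_=pts(f); z=P[...,2]
d=np.linalg.norm(P[...,:2]-ax,axis=2)
m=(abs(z-.07)<.0025)&(d>.080)&(d<.0905)
a=np.degrees(np.arctan2(*(((P[...,:2]-ax)@R.T)[m].T[::-1])))
h,e=np.histogram(a,bins=np.arange(-130,-60,1)); print([(int(x),int(c)) for x,c in zip(e,h) if c])
E
```

```text
axle [0.5732892  0.06479532]
up in-low [ 0.5915 -0.0068] stand [ 0.007  -0.0736] r 0.0739 ang -84.6
up out-low [ 0.5937 -0.022 ] stand [ 0.0068 -0.0889] r 0.0892 ang -85.6
up out-top [ 0.5994 -0.0211] stand [ 0.0125 -0.0889] r 0.0898 ang -82.0
lo in-top [ 0.5769 -0.0098] stand [-0.008  -0.0743] r 0.0747 ang -96.1
lo out-top [ 0.5797 -0.0243] stand [-0.0074 -0.089 ] r 0.0893 ang -94.8
lo out-low [ 0.5735 -0.0253] stand [-0.0138 -0.089 ] r 0.0901 ang -98.8
post [0.6311 0.1456] stand [0.0696 0.0709] r 0.0993 ang 45.5
pivot? [ 0.5367 -0.0254] stand [-0.0501 -0.0834] r 0.0973 ang -121.0
[(-130, 3), (-129, 2), (-128, 4), (-99, 18), (-98, 26), (-97, 24), (-96, 20), (-95, 8), (-86, 8), (-85, 26), (-84, 27), (-83, 24), (-82, 23), (-81, 1)]
```

```bash
python3 - <<'E'
from h import *
import pickle
a,b=pickle.load(open('f.pkl','rb')); f=a
th=np.radians(8.9); ax=onplane(f,220+293/4,130+282/4,.075)[:2]; print('axle',ax)
R=np.array([[np.cos(th),np.sin(th)],[-np.sin(th),np.cos(th)]])
for n,u,v,h in [('nose tip mid',403,267,.07),('nose tip up',403,259,.07),('nose tip low',403,274,.07),('nose root',438,264,.07),('pivot',454,344,.071),('knob',288,368,.119)]:
    w=onplane(f,220+u/4,130+v/4,h)[:2]; s=R@(w-ax); print(n,'stand',s.round(4),'r',np.hypot(*s).round(4))
g=f['frame'][192:202,316:334].mean(2).astype(int); print(g)
# measured pose of slot fins and pawl in w6-like wrist frame is in w5.npy: nose pixels
P=np.load('w5.npy'); ax=np.array([.5732,.0645]); s=(P[...,:2]-ax)@R.T; z=P[...,2]
m=(abs(z-.07)<.003)
for y in np.arange(-.108,-.084,.002):
    q=s[m&(abs(s[...,1]-y)<.001)&(abs(s[...,0])<.03)]
    print(round(y,3),np.unique((q[:,0]*1000).round()).astype(int))
E
```

```text
axle [0.57200131 0.06036204]
nose tip mid stand [ 0.0014 -0.0795] r 0.0795
nose tip up stand [ 0.0072 -0.0802] r 0.0805
nose tip low stand [-0.0036 -0.0789] r 0.0789
nose root stand [ 0.0004 -0.1047] r 0.1047
pivot stand [-0.058  -0.1086] r 0.1231
knob stand [-0.0623  0.0084] r 0.0628
[[174 183 195 170 134 134 139 145 149 144 145 146 144 147 150 158 151 116]
 [176 182 198 173  95  84  87  91  97 101 101 103 122 141 135 136 128  89]
 [175 179 194 174  91  71  73  77  85  89  88  91  98 111 111  98  78  77]
 [174 175 186 164 118 128 138 145 157 145 106 103 103 108 108  84  36  50]
 [172 172 165 164 178 192 186 179 179 159 118 112 112 115 117  96  53  35]
 [173 172 160 158 179 191 188 183 182 178 171 162 144 145 135 123 129 129]
 [172 172 165 146 134 133 134 125 118 111 103  97  94 124 165 181 184 187]
 [175 175 179 189 178 140 111  84  78  76  70  75  75 104 155 184 187 192]
 [175 174 178 198 191 148 114  76  76  77  77 106 125 123 151 181 181 183]
 [176 175 177 194 196 157 117  76  79  79  78 106 132 126 147 180 181 180]]
-0.108 [-4 -3 -2 -1  0  1  2  3  4  5  6]
-0.106 [-3 -2 -1  0  1  2  3  4  5  6]
-0.104 [-3 -2 -1  0  1  2  3  4  5  6  7]
-0.102 [-2 -1  0  1  2  3  4  5  6  7]
-0.1 [-1  0  1  2  3  4  5  6  7  8]
-0.098 [-1  0  1  2  3  4  5  6  7  8]
-0.096 [0 1 2 3 4 5 6 7 8]
-0.094 [-1  0  1  2  3  4  5  6  7  8  9]
-0.092 [0 1 2 3 4 5 6 7 8 9]
-0.09 [-12 -11  -9  -8  -7   1   2   3   4   5   6   7   8  10  11  12]
-0.088 [-13 -12 -11 -10  -9  -8  -7   3   4   5   7   8   9  10  11  12  13]
-0.086 [-13 -12 -11 -10  -9  -8  -7   8   9  10  11  12  13]
```

The lug touches the post, and the slot is centred at -90° in the stand frame, so the reel is parked. Depth data puts the nose's edge about 2.4 mm over the slot wall at entry. I'll ease the reel forward about 2 mm at the knob; as the nose swings in, it carries the slot back toward the stop.

>>> jog_arm --motion '[[[0,0,8,17,-5,0,38],[0,0,16,34,-10,0,38],[0,0,24,51,-15,0,38],[0,0,32,68,-20,0,38],[0,0,40,84,-25,0,38]]]'

```text
time_s: 18.8
eef_pos: [0.566, 0.125, 0.1696]
tcp_rot: [179.9, 0.0, -40.6]
contact_force: [0.2, -0.9, -0.0]
width: 0.445
finger_force: 0.0
```

>>> jog_arm --motion '[[[0,0,8,0,0,0,38],[0,0,16,0,0,0,38],[0,0,24,0,0,0,38],[0,0,32,0,0,0,38],[0,0,40,0,0,0,38]]]'

```text
time_s: 19.3
eef_pos: [0.5653, 0.1247, 0.1696]
tcp_rot: [179.9, -0.0, -80.6]
contact_force: [-0.3, 0.6, -0.7]
width: 0.447
finger_force: 0.0
```

>>> jog_arm --motion '[[[0,0,2,0,0,0,38],[0,0,2,0,0,0,38]]]'

```text
time_s: 19.5
eef_pos: [0.5654, 0.1248, 0.1696]
tcp_rot: [180.0, -0.0, -82.3]
contact_force: [0.3, 0.3, -0.0]
width: 0.445
finger_force: 0.0
```

```bash
python3 tgt.py .5637 .1262 .088
```

```text
[0.5654 0.1248 0.1696] -82.3 [ 0.3  0.3 -0. ]
x -1.6 y 1.5 z 81.6
```

>>> jog_arm --motion '[[[0,0,0,-1,1,20,38],[0,0,0,-1,1,40,38],[0,0,0,-1,1,60,38],[0,0,0,-1,1,81,38],[0,0,0,-1,1,81,30]]]'

```text
time_s: 20.0
eef_pos: [0.5625, 0.1248, 0.086]
tcp_rot: [179.7, -0.1, -82.3]
contact_force: [-0.3, 0.0, -0.2]
width: 0.356
finger_force: 0.0
```

>>> jog_arm --motion '[[[0,0,0,0,0,0,27],[0,0,0,0,0,0,27],[0,0,0,0,0.5,0,27],[0,0,0,0,1,0,27],[0,0,0,0,1,0,27]]]'

```text
time_s: 20.5
eef_pos: [0.5637, 0.1258, 0.0894]
tcp_rot: [-180.0, 0.0, -82.3]
contact_force: [-0.4, 0.6, 0.2]
width: 0.32
finger_force: 0.0
```

```bash
python3 arc.py
```

```text
t 20.5 [0.5637 0.1258 0.0894] yaw -82.3 r 0.062 phi 98.6 F tool x,y -0.7 0.3 w 0.32 ff 0.0
```

Now creep forward until the finger touches.

>>> jog_arm --motion '[[[0,0,0,0,0.7,0,27],[0,0,0,0,1.4,0,27],[0,0,0,0,2,0,27],[0,0,0,0,2,0,27]]]'

```text
time_s: 20.9
eef_pos: [0.5615, 0.1254, 0.0888]
tcp_rot: [180.0, -0.0, -82.3]
contact_force: [0.4, -1.5, -0.5]
width: 0.316
finger_force: 0.0
```

```bash
python3 arc.py
```

```text
t 20.9 [0.5615 0.1254 0.0888] yaw -82.3 r 0.062 phi 100.7 F tool x,y 1.5 -0.2 w 0.316 ff 0.0
```

>>> jog_arm --motion '[[[0,0,0,0,0.5,0,27],[0,0,0,0,1,0,27],[0,0,0,0,1,0,27]]]'

```text
time_s: 21.2
eef_pos: [0.561, 0.1255, 0.0888]
tcp_rot: [-180.0, 0.0, -82.3]
contact_force: [3.0, 0.7, -1.3]
width: 0.319
finger_force: 1.0
```

```bash
python3 arc.py
```

```text
t 21.2 [0.561  0.1255 0.0888] yaw -82.3 r 0.0621 phi 101.2 F tool x,y -0.3 -3.1 w 0.319 ff 1.0370397940278053
```

>>> jog_arm --motion '[[[0,0,0,0,0.6,0,27],[0,0,0,0,1.2,0,27],[0,0,0,0,1.8,0,27],[0,0,0,0,1.8,0,27]]]'

```text
time_s: 21.6
eef_pos: [0.5588, 0.1251, 0.0889]
tcp_rot: [-180.0, 0.0, -82.3]
contact_force: [2.4, 0.0, -2.2]
width: 0.316
finger_force: 1.1
```

```bash
python3 arc.py
```

```text
t 21.6 [0.5588 0.1251 0.0889] yaw -82.3 r 0.0622 phi 103.2 F tool x,y 0.3 -2.4 w 0.316 ff 1.125408187508583
```

>>> jog_arm --motion '[[[0,0,0,0,0,0,34],[0,0,0,0,0,0,42],[0,0,0,0,0,-30,42],[0,0,0,0,0,-75,42],[0,0,-8,25,0,-75,36]]]'

```text
time_s: 22.1
eef_pos: [0.5653, 0.1026, 0.1698]
tcp_rot: [-179.5, 0.0, -74.1]
contact_force: [0.8, -0.4, 0.1]
width: 0.425
finger_force: 0.0
```

>>> jog_arm --motion '[[[0,0,-8,30,-5,0,36],[0,0,-16,60,-10,0,36],[0,0,-24,90,-15,0,36],[0,0,-32,120,-20,0,36],[0,0,-40,140,-23,0,36]]]'

```text
time_s: 22.6
eef_pos: [0.6223, -0.0301, 0.1636]
tcp_rot: [180.0, 0.0, -34.0]
contact_force: [-0.1, 0.7, -0.8]
width: 0.419
finger_force: 0.0
```

```bash
python3 tgt.py .5844 -.0762 .165
```

```text
[ 0.6223 -0.0301  0.1636] -34.0 [-0.1  0.7 -0.8]
x -5.6 y 59.5 z -1.4
```

>>> jog_arm --motion '[[[0,0,-8,-2,25,0,36],[0,0,-14,-5,50,0,36],[0,0,-18,-6,59,0,36],[0,0,-18,-6,59,0,36]]]'

```text
time_s: 23.0
eef_pos: [0.5829, -0.0746, 0.1639]
tcp_rot: [180.0, 0.0, -16.3]
contact_force: [1.2, -0.6, 0.2]
width: 0.425
finger_force: 0.0
```

```bash
cat > pin.py <<'E'
from h import *
o=readout.observe(); print(o['eef_pos'].round(4),o['tcp_rot'].round(1),round(o['width'],3))
f=viewer.grab_frame('wrist'); P,_,_=pts(f); z=P[...,2]
m=(z>.1)&(z<.125)&(np.hypot(P[...,0]-.57,P[...,1]-.06)<.19)
k,l,s,c=cv2.connectedComponentsWithStats(m.astype(np.uint8))
for i in range(1,k):
    if s[i,4]>20: q=P[l==i];t=q[q[:,2]>q[:,2].max()-.003]; print(s[i],t.mean(0).round(4),q[:,2].max())
th=np.radians(8.9);R=np.array([[np.cos(th),np.sin(th)],[-np.sin(th),np.cos(th)]])
s=(P[...,:2]-[.5732,.0645])@R.T
m=abs(z-.07)<.003
for y in (-.094,-.092,-.09,-.088,-.086,-.084):
    q=s[m&(abs(s[...,1]-y)<.001)&(abs(s[...,0])<.03)]
    print(y,np.unique((q[:,0]*1000).round()).astype(int))
E
python3 pin.py
```

```text
[ 0.5829 -0.0746  0.1639] [180.    0.  -16.3] 0.425
[314 208  17  23 313] [ 0.5844 -0.0776  0.1171] 0.11889325341482923
[ 78 288  39  34 886] [0.5618 0.125  0.1176] 0.11930707951557468
-0.094 []
-0.092 []
-0.09 [-10  -9  -8  -7  -6  -5  10  13  15]
-0.088 [-10  -9  -8  -7  -6  -5  -4  10  11  12  13  14  15  16]
-0.086 [-10  -9  -8  -7  -6  -5  -4  10  11  12  13  14  15  16]
-0.084 [-10  -9  -8  -7  -6  -5  -4  10  11  12  13  14  15  16]
```

The slot now spans about -4 to +9.7 mm, which should clear the nose. I'll descend and swing the pawl in slowly.

>>> jog_arm --motion '[[[0,0,0,2,2,20,36],[0,0,0,2,2,40,36],[0,0,0,2,2,60,36],[0,0,0,2,2,76,30],[0,0,0,2,2,76,18]]]'

```text
time_s: 23.55
eef_pos: [0.5842, -0.0756, 0.0854]
tcp_rot: [179.9, 0.2, -16.4]
contact_force: [-0.8, -0.1, -0.2]
width: 0.213
finger_force: 0.0
```

>>> jog_arm --motion '[[[0,0,0,0,0,0,18],[0,0,0,0,0,0,18],[0,0,0,1,-4,0,18],[0,0,0,1,-8,0,18],[0,0,0,1,-12,0,18]]]'

```text
time_s: 24.05
eef_pos: [0.5907, -0.0649, 0.0887]
tcp_rot: [-180.0, -0.1, -16.3]
contact_force: [1.1, -2.6, 1.7]
width: 0.212
finger_force: 1.5
```

>>> jog_arm --motion '[[[0,0,0,0,-1.5,0,18],[0,0,0,0,-3,0,18],[0,0,0,0,-4.5,0,18],[0,0,0,0,-6,0,18]]]'

```text
time_s: 24.45
eef_pos: [0.5913, -0.0591, 0.0879]
tcp_rot: [180.0, 0.0, -16.3]
contact_force: [0.3, -2.5, 1.4]
width: 0.208
finger_force: 1.3
```

```bash
python3 arc.py
```

```text
t 24.45 [ 0.5913 -0.0591  0.0879] yaw -16.3 r 0.1249 phi -81.6 F tool x,y 1.0 2.3 w 0.208 ff 1.3463476672768593
```

At the same place the force is now only 2.5 N, against 14 N before, so the nose is entering.

>>> jog_arm --motion '[[[0,0,0,0,-1,0,18],[0,0,0,0,-2,0,18],[0,0,0,0,-3,0,18]]]'

```text
time_s: 24.75
eef_pos: [0.5921, -0.0562, 0.0878]
tcp_rot: [180.0, 0.0, -16.3]
contact_force: [0.5, -2.5, 2.3]
width: 0.21
finger_force: 1.3
```

>>> jog_arm --motion '[[[0,0,0,0,-1,0,18],[0,0,0,0,-2,0,18],[0,0,0,0,-3,0,18]]]'

```text
time_s: 25.05
eef_pos: [0.5928, -0.0533, 0.0877]
tcp_rot: [180.0, 0.0, -16.3]
contact_force: [-0.7, -2.6, 2.0]
width: 0.212
finger_force: 1.3
```

>>> jog_arm --motion '[[[0,0,0,0,-1,0,18],[0,0,0,0,-2,0,18],[0,0,0,0,-3,0,18]]]'

```text
time_s: 25.35
eef_pos: [0.5934, -0.0505, 0.0876]
tcp_rot: [180.0, 0.1, -16.3]
contact_force: [-1.9, -2.5, 2.0]
width: 0.21
finger_force: 1.5
```

>>> jog_arm --motion '[[[0,0,0,0,-0.7,0,18],[0,0,0,0,-1.4,0,18],[0,0,0,0,-2,0,18]]]'

```text
time_s: 25.65
eef_pos: [0.5938, -0.0488, 0.0875]
tcp_rot: [180.0, 0.1, -16.3]
contact_force: [-4.6, -4.6, 2.3]
width: 0.211
finger_force: 2.4
```

>>> jog_arm --motion '[[[0,0,0,0,-0.7,0,18],[0,0,0,0,-1.4,0,18],[0,0,0,0,-2,0,18],[0,0,0,0,-2,0,18]]]'

```text
time_s: 26.05
eef_pos: [0.594, -0.047, 0.0875]
tcp_rot: [179.9, 0.1, -16.3]
contact_force: [-4.7, -3.7, 3.3]
width: 0.211
finger_force: 2.4
```

```bash
python3 arc.py
```

```text
t 26.05 [ 0.594  -0.047   0.0875] yaw -16.3 r 0.1135 phi -79.3 F tool x,y -3.4 4.9 w 0.211 ff 2.396777719259262
```

>>> jog_arm --motion '[[[0,0,0,0,-0.7,0,18],[0,0,0,0,-1.4,0,18],[0,0,0,0,-2,0,18],[0,0,0,0,-2,0,18]]]'

```text
time_s: 26.45
eef_pos: [0.594, -0.0465, 0.0875]
tcp_rot: [179.8, 0.1, -16.3]
contact_force: [-4.9, -10.6, 3.9]
width: 0.212
finger_force: 5.8
```

```bash
python3 arc.py
```

```text
t 26.45 [ 0.594  -0.0465  0.0875] yaw -16.3 r 0.113 phi -79.3 F tool x,y -1.7 11.5 w 0.212 ff 5.8184100687503815
```

Firm bottom at 11 N at the expected home position. I'll release, lift and check.

>>> jog_arm --motion '[[[0,0,0,0,3,0,24],[0,0,0,0,4,0,32],[0,0,0,0,4,0,36],[0,0,0,0,4,-40,36],[0,0,0,0,4,-76,36]]]'

```text
time_s: 26.95
eef_pos: [0.5944, -0.0482, 0.1642]
tcp_rot: [180.0, 0.1, -16.3]
contact_force: [2.0, 0.3, 0.8]
width: 0.424
finger_force: 0.0
```

>>> jog_arm --motion '[[[0,0,0,0,5,0,36],[0,0,0,0,5,0,36]]]'

```text
time_s: 27.15
eef_pos: [0.5937, -0.053, 0.1648]
tcp_rot: [-179.9, -0.1, -16.3]
contact_force: [-0.7, 1.1, -0.6]
width: 0.426
finger_force: 0.0
```

```bash
sed -i "s/^th=/cv2.imwrite('pics\/w7.png',f['frame'])\nth=/" pin.py; python3 pin.py; python3 tgt.py .5 -.1 .3
```

```text
[ 0.5937 -0.053   0.1648] [-1.799e+02 -1.000e-01 -1.630e+01] 0.426
[307 215  16  23 312] [ 0.591  -0.0493  0.1171] 0.1187965193351965
[109 291  37  34 838] [0.5622 0.1248 0.1178] 0.11983910402082126
-0.094 [-5 -4 -3 -2 -1  0  1  2  3  4]
-0.092 [-5 -4 -3 -2 -1  0  1  2  3  4]
-0.09 [-10  -9  -8  -7  -6  -5  -4  -3  -2  -1   0   1   2   3   4  10  12]
-0.088 [-11 -10  -9  -7  -6  -5  -4  -3  -1   0   1   2   3   4   9  10  11  12
  13  14  15]
-0.086 [-11 -10  -9  -8  -7  -6  -5  -4  -3  -2  -1   0   1   2   3   4   9  10
  11  12  13  14  15]
-0.084 [-11 -10  -9  -8  -7  -6  -5  -4  -3  -2  -1   0   1   2   3   4   9  10
  11  12  13  14  15]
[ 0.593  -0.0531  0.1637] -16.3 [-0.7  0.3 -1.4]
x -76.1 y 71.2 z -136.3
```

View pics/w7.png

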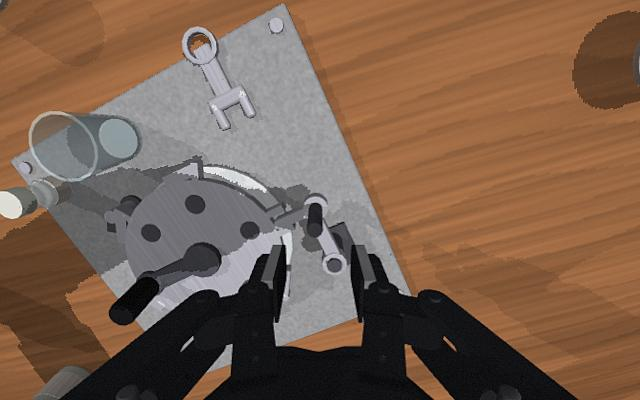

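The pawl is home: its pin is back at (0.591, -0.049), and the nose sits in the slot at pixel (280,215), touching the near wall. The reel is now about 1.5 mm at the knob off the stop. There is free slot play in that direction, so I'll ease it lightly back to touch the stop without loading the pawl.

>>> jog_arm --motion '[[[0,0,8,-18,-30,0,38],[0,0,16,-36,-60,0,38],[0,0,24,-54,-90,0,38],[0,0,32,-70,-120,0,38],[0,0,40,-80,-150,0,38]]]'

```text
time_s: 27.7
eef_pos: [0.5569, 0.1144, 0.1625]
tcp_rot: [179.9, 0.0, -56.6]
contact_force: [0.2, 0.2, -0.4]
width: 0.447
finger_force: 0.0
```

>>> jog_arm --motion '[[[0,0,8,0,0,0,38],[0,0,16,0,0,0,38],[0,0,24,0,0,0,38],[0,0,26,0,0,0,38],[0,0,26,0,0,0,38]]]'

```text
time_s: 28.2
eef_pos: [0.5578, 0.1131, 0.1624]
tcp_rot: [179.9, -0.0, -82.3]
contact_force: [0.1, 0.0, -0.0]
width: 0.446
finger_force: 0.0
```

```bash
python3 tgt.py .5622 .1250 .088
```

```text
[0.5578 0.1131 0.1624] -82.3 [ 0.1  0.  -0. ]
x -11.2 y -6.0 z 74.4
```

>>> jog_arm --motion '[[[0,0,0,-11,-6,0,38],[0,0,0,-11,-6,25,38],[0,0,0,-11,-6,50,38],[0,0,0,-11,-6,74,38],[0,0,0,-11,-6,74,30]]]'

```text
time_s: 28.7
eef_pos: [0.5608, 0.1243, 0.0862]
tcp_rot: [179.6, -0.1, -82.3]
contact_force: [-0.4, -0.5, -0.4]
width: 0.353
finger_force: 0.0
```

>>> jog_arm --motion '[[[0,0,0,0,0,0,27],[0,0,0,0,0,0,27],[0,0,0,0,-0.5,0,27],[0,0,0,0,-1,0,27],[0,0,0,0,-1,0,27]]]'

```text
time_s: 29.2
eef_pos: [0.5642, 0.1251, 0.0905]
tcp_rot: [-179.9, 0.0, -82.3]
contact_force: [-1.0, 0.6, 0.7]
width: 0.314
finger_force: 0.0
```

```bash
python3 arc.py
```

```text
t 29.2 [0.5642 0.1251 0.0905] yaw -82.3 r 0.0612 phi 98.3 F tool x,y -0.7 0.9 w 0.314 ff 0.0
```

>>> jog_arm --motion '[[[0,0,0,0,-0.4,0,27],[0,0,0,0,-0.8,0,27],[0,0,0,0,-0.8,0,27]]]'

```text
time_s: 29.5
eef_pos: [0.5646, 0.125, 0.0899]
tcp_rot: [-180.0, 0.0, -82.3]
contact_force: [0.0, 0.3, 0.3]
width: 0.317
finger_force: 0.0
```

```bash
python3 arc.py
```

```text
t 29.5 [0.5646 0.125  0.0899] yaw -82.3 r 0.0611 phi 97.9 F tool x,y -0.2 -0.0 w 0.317 ff 0.0
```

>>> jog_arm --motion '[[[0,0,0,0,-0.4,0,27],[0,0,0,0,-0.8,0,27],[0,0,0,0,-0.8,0,27]]]'

```text
time_s: 29.8
eef_pos: [0.5649, 0.1248, 0.0897]
tcp_rot: [179.9, -0.0, -82.3]
contact_force: [-3.7, -0.7, 2.4]
width: 0.319
finger_force: 1.7
```

```bash
python3 arc.py
```

```text
t 29.8 [0.5649 0.1248 0.0897] yaw -82.3 r 0.0609 phi 97.7 F tool x,y 0.1 3.8 w 0.319 ff 1.6557769104838371
```

>>> jog_arm --motion '[[[0,0,0,0,-0.3,0,27],[0,0,0,0,-0.6,0,27],[0,0,0,0,-0.6,0,27]]]'

```text
time_s: 30.1
eef_pos: [0.5652, 0.1248, 0.0897]
tcp_rot: [179.9, -0.0, -82.3]
contact_force: [-6.0, -0.3, 4.1]
width: 0.315
finger_force: 2.8
```

```bash
python3 arc.py
```

```text
t 30.1 [0.5652 0.1248 0.0897] yaw -82.3 r 0.0608 phi 97.4 F tool x,y -0.5 6.0 w 0.315 ff 2.7501609921455383
```

Resistance is 6 N, so I stop here, release, and measure rather than push against anything.

>>> jog_arm --motion '[[[0,0,0,0,1.5,0,32],[0,0,0,0,2,0,40],[0,0,0,0,2,-30,44],[0,0,0,0,2,-75,44],[0,0,-8,25,2,-75,36]]]'

```text
time_s: 30.6
eef_pos: [0.5714, 0.1028, 0.171]
tcp_rot: [-179.4, 0.0, -74.1]
contact_force: [1.0, 0.3, 0.6]
width: 0.421
finger_force: 0.0
```

>>> jog_arm --motion '[[[0,0,-8,30,-5,0,36],[0,0,-16,60,-10,0,36],[0,0,-24,90,-15,0,36],[0,0,-32,120,-20,0,36],[0,0,-40,135,-15,0,36]]]'

```text
time_s: 31.1
eef_pos: [0.62, -0.0276, 0.1645]
tcp_rot: [-180.0, -0.1, -34.0]
contact_force: [-0.0, 1.3, 0.6]
width: 0.421
finger_force: 0.0
```

>>> jog_arm --motion '[[[0,0,-8,-8,10,0,36],[0,0,-14,-16,25,0,36],[0,0,-18,-22,38,0,36],[0,0,-18,-22,38,0,36]]]'

```text
time_s: 31.5
eef_pos: [0.5779, -0.0455, 0.165]
tcp_rot: [-180.0, -0.0, -16.2]
contact_force: [0.1, 0.7, -0.0]
width: 0.423
finger_force: 0.0
```

```bash
python3 pin.py
```

```text
[ 0.5779 -0.0455  0.165 ] [-180.    -0.   -16.2] 0.423
[311 193  16  23 304] [ 0.591  -0.0493  0.1171] 0.11891061367007638
[107 274  38  34 885] [0.5623 0.1254 0.1179] 0.12002963786860393
-0.094 [-5 -4 -3 -2 -1  0  1  2  3  4]
-0.092 [-5 -4 -3 -2 -1  0  1  2  3  4]
-0.09 [-10  -9  -8  -7  -6  -5  -4  -3  -2  -1   0   1   2   3   4   9  11]
-0.088 [-11 -10  -9  -8  -7  -6  -5  -4  -3  -2  -1   0   1   2   3   4   9  10
  11  12  13  14]
-0.086 [-11 -10  -9  -8  -7  -6  -5  -4  -3  -2  -1   0   1   2   3   4   9  10
  11  12  13  14  15]
-0.084 [-11 -10  -9  -8  -7  -6  -5  -4  -3  -2  -1   0   1   2   3   4   9  10
  11  12  13  14]
```

```bash
python3 -c "
from h import *
print(bot.finish_job())"
```

```text
the job is handed in; nothing more can be done
None
```

I parked the reel, held it against the stop at 11–12 N for just over a second, swung the pawl fully into the slot, and handed the job in at about 31 s. One doubt: the nose would not enter at hard stop, so I eased the reel about 2 mm forward; a light 6 N push afterwards moved it back very little, and it rests about 1.5 mm (at the knob) short of its held position.

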